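# Index the specimen slide to the stain bottle's station

### The arm

A 6-joint arm with a two-finger parallel gripper is mounted at the origin on a cart in front of the work surface, level with it; the furniture and walls round the work are solid. World frame = base frame: x ahead of the robot, y to its left, z up, the work surface at z = 0. Lengths are in m, angles in rad, forces in N, time in s.
With the tool pointing down it reaches from about 0.3 to 0.85 m from the base axis. Payload 5.4 kg.
Tool frame: the origin (TCP) lies at the very end of the fingers, on their centre line; the grasp point (between the pads) lies 19 mm behind it; z points along the fingers, y is the line along which they close (so a half turn about z gives the same grasp; the last joint's range is limited). The gripper opens to 85 mm and grips with 20 to 120 N. Pads are 22 mm wide; open, the fingers measure 114 mm over their backs; the gripper's body (76 mm by 85 mm) begins 54 mm behind the grasp point. The pads swing forward as they close: fully open they stand 13 mm farther back than shut.
Start: joints at [0.98, 0.158, 1.597, -0, 1.386, -0.21], TCP at [0.214, 0.534, 0.231] pointing down, gripper open.
Joint ranges: [-2.91, 2.91], [-0.94, 2.29], [0.18, 2.7], [-1.29, 4.43], [0.17, 2.64], [-3, 3]. Speed limits (rad/s): [2.57, 2.57, 3.14, 3.14, 3.14, 3.14].

### API

Orientations are given as [roll, pitch, yaw] about the fixed x, y, z axes, in that order (R = Rz(yaw) Ry(pitch) Rx(roll)).
In Python, from station import bot gives the robot as it stands. The module is installed in compiled form; this text tells all that it offers.
- The arm moves only by the tool drive_tool, never from a script. Its argument "deltas" is a list of rows, each a list of 5 numbers: the closure, from 0 (fully open) to 1 (shut), then the shift along the tool's x, y, z in cm, then the turn about the tool's z in rad. A call has 1 to 12 rows; each row is the pose to reach, as a shift and turn from the pose commanded when the call began, along the tool's axes at that moment; what a row does not reach only later rows make up. A row lasts 1/12 s, in which the tool goes at most 41.7 mm and 7.16 degrees, less where a joint would pass 70% of its speed; a pose out of reach is approached as far as the arm can. A call with a gripper value outside its range is refused whole. The fingers move at their own pace and stop on an object; the grip force is fixed at half the most. Time passes only in rows, so rows that repeat a pose let the fingers close. It gives the time, the measured TCP pose, the force, the opening and the grip force at its end, in the units of the state.
- bot.sense(): the state, without advancing time (a new reading comes with each control period).
- bot.grab_frame(name): name is "scene" or "top" or "wrist"; returns (picture, depth): 400x640x3 uint8, red, green, blue; 400x640 float32, m along the optical axis (not along the pixel's ray), 0 where there is no reading.
- bot.calibration(name): a dict with "vertical_fov" (degrees; the focal length in pixels is half the picture's height over the tangent of half this angle, whatever the lens; pixels are square), "cx", "cy" (the principal point, pixels), "pose" (4x4, takes a point from camera to world coordinates). Camera axes: x right, y up, looking along -z (the intrinsics and any distortion apply to the point x, -y, -z); pixel columns grow to the right and rows downward; lengths in m; the calibration is good to about 2 mm. A picture is of the moment at which its call begins: read the wrist's pose just before it. calibration takes no time and is no camera call; for the wrist camera it gives the pose at the moment of the call.
- bot.finish_job(): hands the job in; it is judged then, once.
The state is a dict: "t": time; "joint_positions": joint angles; "joint_vel": joint speeds; "joint_efforts": joint torques, N m; "eef_pos": TCP position; "tcp_rot": TCP orientation; "force": force on the tool from outside, world axes, zero at the start; "ft_torque": the same for the moment, N m; "grip_width": opening from 0.0 (shut) to 1.0 (fully open); "grasp_force": force on a finger pad.
Only numpy, scipy, OpenCV 4.12 (cv2) and the standard library are available. Lean on these libraries where they do the work, as an engineer would, in place of code of your own. Each camera call takes 0.05 s, during which the arm holds its last target. There are 200 camera calls.

### The job

The fossil rock rides on the carriage of the indexing slide, which is locked in its middle position: pull up the spring knob, slide the carriage to the end station beside the dark-capped stain bottle, and let the pin drop fully home in that station's hole, so that the carriage is locked there and you have let go. The station plates were set by hand, so the hole may lie about a centimetre off its nominal place: find it by feel, without forcing the pin down or sideways. Keep the rock in its tray and leave the bottles and the vial standing where they are.

Things in the scene. Friction and masses are not known exactly. Their poses are not given: they have to be found in the camera images.
- slide_base: Indexing slide, screwed down on the desk: aluminium base plate 130 mm (x) by 236 mm (y), 8 mm thick, with a guide rail, a raised index strip and a 34 mm high end stop at each end. Origin: centre of its underside, on the desk. Its y axis is the direction of sliding, z is up.
- strip_middle (a point): Middle hole of the index strip, 22 mm above the desk (base x = -35 mm). The level strip, 30 mm wide, runs along base y. Its three holes are slots 9.8 mm wide along y: this one, where the pin starts, and one nominally 60 mm either way along y, in steel plates set by hand: the true hole lies up to 11 mm to either side of that. Between holes the pin can ride on the strip.
- knob (a point): Centre of the plunger's knob: a plain upright black ribbed cylinder, 26 mm in diameter and 24 mm tall, its centre 70 mm above the desk while the pin is home and higher as it is pulled. Below it a steel collar of 18 mm diameter rises to 56 mm above the desk. This is the part to grasp; it also serves to push the carriage along.
- plunger (a joint): How far the knob and pin are pulled up, m: 0 = pin fully home in a hole, about 0.010 = pin tip rides on the strip's top (not in a hole), over 0.0105 = clear, 0.016 = top of its travel. A spring pulls it down with about 5 N at 0 and 10 N at 0.016; if let go over a hole it snaps home by itself.
- carriage (a joint): Position of the carriage along the base's y axis, m: 0 in the middle (start), stops at -0.083 and +0.083. The slide rubs with about 1.5 N, plus about 2.5 N more while the pin rides on the strip; with the pin in a hole it cannot move beyond about 1 mm of play.
- pin: The plunger's steel pin, 8 mm in diameter, flat-ended, below the knob on the same axis and moving with it; it goes 10 mm deep into a hole. Origin: 35 mm from the axis (towards base +x), at desk height while home. It bends if it is pressed on the strip or against a hole's side with more than 35 N.
- stain_bottle: Short round bottle with black cap and dark contents, 44 mm in diameter, 90 mm tall, standing behind the slide (base x about +115 mm) next to one of the two end stations (base y about +60 or -60 mm): that station is the target. Origin: centre of its underside.
- dropper_bottle: Slim white bottle with a pointed nozzle, 29 mm in diameter, 69 mm tall, behind the slide next to the other end station. Origin: centre of its underside. Leave it alone.
- vial: Small capped glass vial, 24 mm in diameter, 56 mm tall, behind the slide between the two bottles (base x about +140 mm). Origin: centre of its underside. Leave it alone.
- rock_mid (a point): Middle of the pale fossil rock, 34 x 44 x 35 mm, about 0.11 kg, lying loose in the carriage's tray; its top is about 71 mm above the desk.
- tray_floor (a point): Centre of the tray floor on the carriage, 36 mm above the desk; axes parallel to slide_base's. The carriage is an aluminium plate 120 mm (x) by 60 mm (y), its top at this height, that slides along base y; its centre is 31 mm from here towards -x. The square tray has a rim 8 mm high. The spring plunger stands 66 mm from here towards -x.
There are look-alikes about, which are no part of the job. Leave any red or yellow look-alike of the part that bears rock_mid alone.

How it is judged:
By the outcome, as a careful person would: the job done as asked, in the order asked, and still so for the second after the job is handed in, with the robot touching nothing.
It also fails if it takes over 38 s, if anything falls off the work surface, if the arm or the gripper's body presses on something with over 40 N, if the wrist force passes 120 N, or if a joint passes its speed limit or range.

## Working session

There is one attempt and no reset: what is moved stays moved. The work goes in short steps, Python scripts to look and compute and a tool call to move; the robot and the scene stay as the last step left them, time stands still between calls to the robot, and variables do not carry over. Pictures are saved under pics/ and viewed, at most 10 in all, crops included, and the job is handed in when it is done.

Besides the shell and the picture viewer there is one more tool, called by a JSON object that holds its "fn" and its "kwargs". drive_tool: Moves the arm, as the interface text tells. Its arguments: {"type":"object","properties":{"deltas":{"type":"array","items":{"type":"array","items":{"type":"number"}}}},"required":["deltas"]}

```bash
mkdir -p pics
cat > h.py <<'E'
import numpy as np, cv2
from station import bot
def save(n,img): cv2.imwrite('pics/'+n,cv2.cvtColor(img,cv2.COLOR_RGB2BGR))
def K(c):
    f=200/np.tan(np.radians(c['vertical_fov'])/2); return f
def ray(c,u,v):
    f=K(c); d=np.array([(u-c['cx'])/f,-(v-c['cy'])/f,-1.]); P=np.array(c['pose']); return P[:3,3],P[:3,:3]@d
def onplane(c,u,v,z):
    o,d=ray(c,u,v); return o+d*(z-o[2])/d[2]
E
python3 - <<'E'
from h import *
for n in('scene','top'):
    p,d=bot.grab_frame(n); save(n+'0.png',p); np.savez(n+'0.npz',p=p,d=d)
    c=bot.calibration(n); print(n,{k:np.round(v,3) if k!='pose' else np.round(v,3).tolist() for k,v in c.items()})
print(bot.sense())
E
```

```text
scene {'vertical_fov': np.float64(42.376), 'cx': np.float64(321.466), 'cy': np.float64(193.8), 'pose': [[-0.411, 0.666, -0.622, 0.06], [-0.912, -0.293, 0.289, -0.097], [0.01, 0.686, 0.727, 0.696], [0.0, 0.0, 0.0, 1.0]]}
top {'vertical_fov': np.float64(56.028), 'cx': np.float64(323.688), 'cy': np.float64(199.601), 'pose': [[-0.012, 0.98, -0.197, 0.426], [-1.0, -0.008, 0.021, -0.356], [0.019, 0.197, 0.98, 0.9], [0.0, 0.0, 0.0, 1.0]]}
{'t': 0.1, 'joint_positions': array([ 9.79911193e-01,  1.59044381e-01,  1.59813056e+00,  2.25810706e-05,
        1.38620799e+00, -2.10104824e-01]), 'joint_vel': array([ 0.00121678, -0.00170087, -0.0022227 ,  0.00068639, -0.00070604,
        0.00108394]), 'joint_efforts': array([-1.29131608e-04, -3.96991181e+01, -3.32338178e+01, -1.99260144e-04,
        4.17646967e-03, -3.13166640e-05]), 'eef_pos': array([0.21339538, 0.53333783, 0.23037043]), 'tcp_rot': array([-3.13984638e+00, -3.95085328e-04,  2.76080783e+00]), 'force': array([-0.16384699, -0.1482048 ,  1.65963315]), 'ft_torque': array([-0.02439221,  0.02088953, -0.01629561]), 'grasp_force': 0.0, 'grip_width': 1.0019343101432603}
```

View pics/scene0.png

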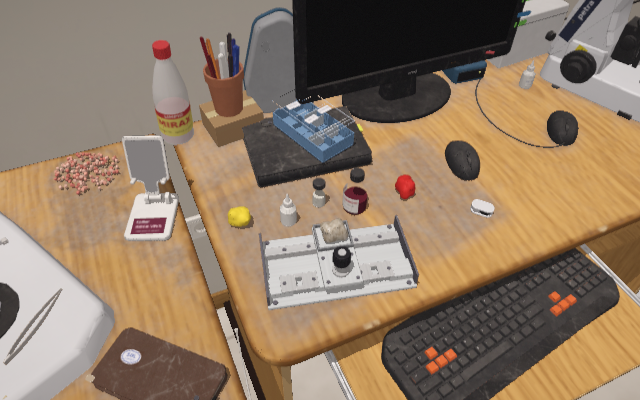

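View pics/top0.png

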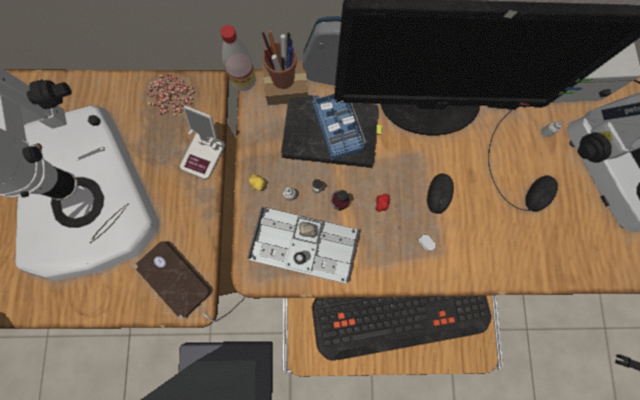

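The scene picture shows the slide with its knob at (342,258), the pale rock at (335,231), the dark stain bottle at (355,192), the dropper at (289,210) and the vial at (319,192). In the top picture these are the knob (302,257), rock (308,229), stain bottle (341,200), vial (319,186) and dropper (290,193).

Rock candidates in the scene picture: pale (335,231), yellow (239,216), red (405,187). The pale one on the carriage fits; the other two are look-alikes. The target is the station on the image right, beside the stain bottle. Next I'll confirm this in a crop.

Run:
```python
from h import *
C={n:bot.calibration(n) for n in('scene','top')}
I={n:np.load(n+'0.npz') for n in C}
s=I['scene']['p'][160:310,225:425]; t=I['top']['p'][170:290,225:385]
save('crop0.png',np.vstack([cv2.resize(s,(400,300),interpolation=cv2.INTER_CUBIC),cv2.resize(t,(400,300),interpolation=cv2.INTER_CUBIC)]))
def blob(n,box,lo=60):
    x0,y0,x1,y1=box; g=I[n]['p'][y0:y1,x0:x1].max(2)
    m=(g<lo).astype('uint8'); k,l,st,ce=cv2.connectedComponentsWithStats(m)
    i=1+st[1:,4].argmax(); return ce[i]+[x0,y0],st[i]+np.array([x0,y0,0,0,0])
def tri(a,b):
    (o1,d1),(o2,d2)=ray(C['scene'],*a),ray(C['top'],*b)
    s=np.linalg.lstsq(np.c_[d1,-d2],o2-o1,rcond=None)[0]; p,q=o1+d1*s[0],o2+d2*s[1]
    return (p+q)/2,np.linalg.norm(p-q)
a,sa=blob('scene',(325,240,360,278));b,sb=blob('top',(290,246,315,270)); print(a,sa,b,sb); print('knob',tri(a,b))
print('knob z.07',onplane(C['scene'],*a,.07),onplane(C['top'],*b,.07))
# slide mask contour in top via brightness/low saturation, depth based top plate
for n,box in(('top',(235,200,375,290)),('scene',(250,205,425,310))):
    x0,y0,x1,y1=box; p=I[n]['p'][y0:y1,x0:x1]; hsv=cv2.cvtColor(p,cv2.COLOR_RGB2HSV)
    m=((hsv[...,1]<45)&(hsv[...,2]>60)).astype('uint8'); m=cv2.morphologyEx(m,cv2.MORPH_CLOSE,np.ones((9,9)))
    cs,_=cv2.findContours(m,0,2); c=max(cs,key=cv2.contourArea); r=cv2.minAreaRect(c+np.array([x0,y0]).astype('int32')); bp=cv2.boxPoints(r)
    print(n,cv2.contourArea(c)); 
    pts=(c.reshape(-1,2)+[x0,y0])
    W=np.array([onplane(C[n],*q,.008)[:2] for q in pts],dtype='float32'); rr=cv2.minAreaRect(W*1000); print(rr)
    print(cv2.boxPoints(rr).round(0).tolist())
```

```text
[341.34362934 257.98069498] [333 247  18  21 259] [302.4516129  257.32258065] [298 253   8  10  31]
knob (array([ 0.46663265, -0.32342908,  0.06213303]), np.float64(0.005235366842327421))
knob z.07 [ 0.46308283 -0.31850865  0.07      ] [ 0.4648327  -0.32591008  0.07      ]
top 5516.5
((498.2179870605469, -326.181640625), (242.79977416992188, 131.69747924804688), 75.76244354248047)
[[405.0, -428.0], [532.0, -460.0], [592.0, -225.0], [464.0, -192.0]]
scene 10284.5
((505.17645263671875, -334.0833740234375), (249.0998077392578, 159.7535858154297), 78.00706481933594)
[[401.0, -439.0], [557.0, -473.0], [609.0, -229.0], [453.0, -196.0]]
```

View pics/crop0.png

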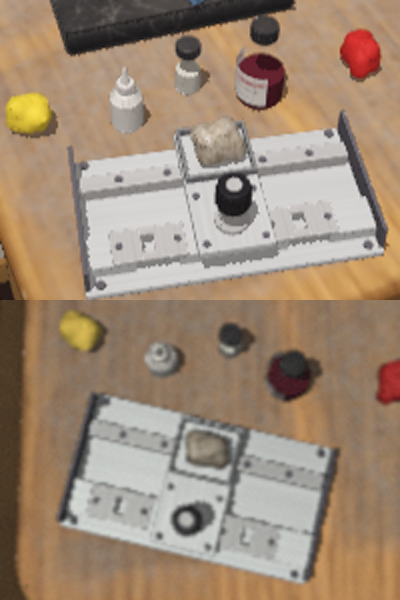

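The enlarged crop shows the pale rock in its tray behind the knob on the carriage. The stain bottle is at the right end (world -y), so the target carriage position is about -0.06. The station slots are visible at about scene px (299,280) and (374,267). Next I'll move to hover above the knob.

{"fn": "drive_tool", "kwargs": {"deltas": [[0,-2.2,-2.8,0,0],[0,-4.4,-5.6,0.3,0],[0,-7,-8.9,0.5,-0.02],[0,-9.6,-12.2,0.8,-0.04],[0,-12.2,-15.5,1,-0.06],[0,-14.8,-18.8,1.2,-0.08],[0,-17.4,-22,1.4,-0.1],[0,-20,-25.3,1.6,-0.12],[0,-22.6,-28.6,1.8,-0.13],[0,-25.2,-31.9,2,-0.13],[0,-27.8,-35.2,2.2,-0.13],[0,-30.4,-38.5,2.4,-0.13]]}}

```text
t: 1.1
eef_pos: [0.3518, 0.0646, 0.2072]
tcp_rot: [3.141, 0.001, 2.891]
force: [0.7, 1.4, 0.1]
grip_width: 1.003
grasp_force: 0.0
```

{"fn": "drive_tool", "kwargs": {"deltas": [[0,-1.9,-3.1,0,0],[0,-3.8,-6.3,0,0],[0,-5.7,-9.5,0,0],[0,-7.6,-12.7,0,0],[0,-9.5,-15.9,0,0],[0,-11.4,-19.1,0,0],[0,-13.3,-22.3,0,0],[0,-15.2,-25.5,0,0],[0,-17.1,-28.7,0,0],[0,-19,-31.9,0,0],[0,-20.3,-34.3,0,0],[0,-20.3,-34.3,0,0]]}}

```text
t: 2.1
eef_pos: [0.4635, -0.3207, 0.2067]
tcp_rot: [-3.14, 0.0, 2.887]
force: [-0.2, -0.1, -0.3]
grip_width: 0.999
grasp_force: 0.0
```

Run:
```python
from h import *
s=bot.sense(); print(s['t'],s['eef_pos'],s['tcp_rot'])
c=bot.calibration('wrist'); p,d=bot.grab_frame('wrist'); save('w1.png',p); np.savez('w1.npz',p=p,d=d,c=np.array(c,dtype=object))
print({k:np.round(v,3).tolist() for k,v in c.items()})
S=bot.calibration('scene'); Y=np.array([.247,.969])
k=onplane(S,341.3,258,.07)[:2]
for q in((299,280.5),(374,267.5)): 
    w=onplane(S,*q,.022); print(w,(w[:2]-k)@Y)
```

```text
2.1 [ 0.46352104 -0.32066739  0.20671256] [-3.14017001e+00  1.69051995e-04  2.88713594e+00]
{'vertical_fov': 67.225, 'cx': 319.869, 'cy': 200.906, 'pose': [[0.252, -0.931, -0.266, 0.396], [0.968, 0.242, 0.07, -0.302], [-0.001, -0.275, 0.961, 0.35], [0.0, 0.0, 0.0, 1.0]]}
[ 0.48188587 -0.25679951  0.022     ] 0.06436918548182508
[ 0.45639914 -0.37475999  0.022     ] -0.05622974518317744
```

View pics/w1.png

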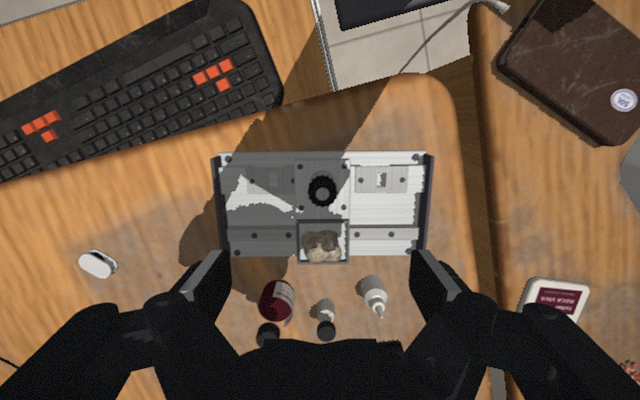

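In the wrist picture the knob is at (322,190), the rock at (323,245) and the stain bottle at (277,300), on the shadowed left. The nondominant slot is at (382,180) and the target slot is around (274,181) in shadow. I'll get exact offsets next.

Run:
```python
from h import *
z=np.load('w1.npz',allow_pickle=True); p=z['p'];d=z['d']; c=z['c'].item()
g=p.max(2); m=np.zeros_like(g); m[168:212,300:345]=(g[168:212,300:345]<45); 
k,l,st,ce=cv2.connectedComponentsWithStats(cv2.morphologyEx(m,cv2.MORPH_CLOSE,np.ones((9,9)))); i=1+st[1:,4].argmax(); print(ce[i],st[i])
Y=np.array([.249,.9685]);X=np.array([.9685,-.249])
K0=onplane(c,*ce[i],.076); print('knob',K0, 'depth@',d[190,322], 'edges', [onplane(c,u,190,.08)[:2]@Y for u in(st[i][0],st[i][0]+st[i][2])], K0[:2]@Y)
# base side edges row by row
for n,u,v,h in(('bl',219,152,.008),('br',433,152,.008),('holeR',382,180,.022),('holeL',274,181,.022)):
    w=onplane(c,u,v,h)[:2]; print(n,w,(w-K0[:2])@X,(w-K0[:2])@Y)
# depth-derived knob top centroid
vs,us=np.mgrid[160:220,295:350]; f=K(c); P=np.array(c['pose']); D=d[160:220,295:350]
pt=np.stack([(us-c['cx'])/f*D,-(vs-c['cy'])/f*D,-D],-1)@P[:3,:3].T+P[:3,3]
s=pt[(pt[...,2]>.072)&(D>0)]; print(len(s),s.min(0),s.max(0),s.mean(0))
crop=p[145:265,210:440].astype(float); crop=(255*(crop/255)**.5).astype('uint8'); save('w1c.png',cv2.resize(crop,(690,360),interpolation=cv2.INTER_CUBIC))
```

```text
[321.91197183 189.95422535] [308 175  29  32 568]
knob [ 0.46220577 -0.31707541  0.076     ] depth@ 0.27398813 edges [np.float64(-0.20487238400233967), np.float64(-0.17808191013902194)] -0.19199830214213973
bl [ 0.4065814  -0.42244978] -0.027633985267327882 -0.11590554017221694
br [ 0.46737631 -0.18845632] -0.02701849120010118 0.1258550598878266
holeR [ 0.48095847 -0.25262531] 0.0021139118600357375 0.06708935067391156
holeL [ 0.45186271 -0.36917035] 0.0029543896133786955 -0.05302937016374106
661 [ 0.44984701 -0.33134761  0.07231258] [ 0.47651986 -0.30449361  0.08493917] [ 0.4620814  -0.31794712  0.08190952]
```

View pics/w1c.png

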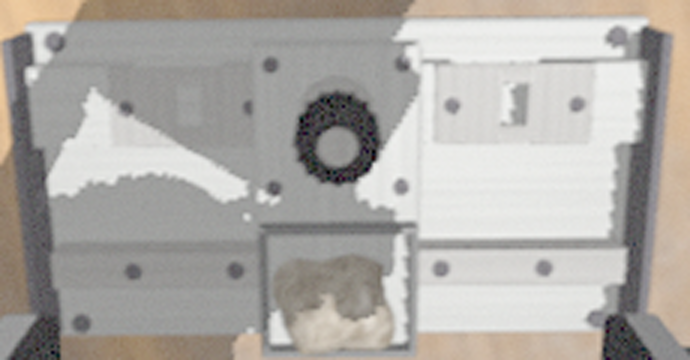

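Target slot confirmed at about (273,180) in the wrist picture, so the hole is roughly at carriage -0.053 to -0.058. Descending onto the knob.

{"fn": "drive_tool", "kwargs": {"deltas": [[0,0.2,0.3,2,0],[0,0.2,0.3,4.5,0],[0,0.2,0.3,7.5,0],[0.3,0.2,0.3,10,0],[0.3,0.2,0.3,12,0],[0.3,0.2,0.3,13.5,0],[0.3,0.2,0.3,14.8,0],[0.3,0.2,0.3,15.5,0],[0.3,0.2,0.3,15.8,0],[0.3,0.2,0.3,15.8,0],[0.45,0.2,0.3,15.8,0],[0.5,0.2,0.3,15.8,0]]}}

```text
t: 3.15
eef_pos: [0.4629, -0.3134, 0.0506]
tcp_rot: [-3.14, 0.002, 2.891]
force: [0.1, -0.3, 0.1]
grip_width: 0.499
grasp_force: 0.0
```

{"fn": "drive_tool", "kwargs": {"deltas": [[0.5,0,-0.2,0.1,0],[0.5,0,-0.4,0.2,0],[0.55,0,-0.4,0.2,0],[0.58,0,-0.4,0.2,0],[0.61,0,-0.4,0.2,0],[0.63,0,-0.4,0.2,0]]}}

```text
t: 3.65
eef_pos: [0.4613, -0.3167, 0.0475]
tcp_rot: [3.142, -0.0, 2.891]
force: [0.0, 0.7, -0.1]
grip_width: 0.37
grasp_force: 0.0
```

{"fn": "drive_tool", "kwargs": {"deltas": [[0.65,0,0,0,0],[0.67,0,0,0,0],[0.68,0,0,0,0],[0.69,0,0,0,0],[0.7,0,0,0,0],[0.7,0,0,0,0]]}}

```text
t: 4.15
eef_pos: [0.4612, -0.3176, 0.0478]
tcp_rot: [-3.14, 0.0, 2.891]
force: [-2.5, -4.4, 1.1]
grip_width: 0.301
grasp_force: 6.2
```

{"fn": "drive_tool", "kwargs": {"deltas": [[0.7,0,-0.05,0,0],[0.7,0,-0.1,0,0],[0.71,0,-0.1,0,0],[0.72,0,-0.1,0,0]]}}

```text
t: 4.48
eef_pos: [0.4611, -0.3177, 0.0478]
tcp_rot: [-3.141, 0.0, 2.891]
force: [-2.8, -1.8, 5.2]
grip_width: 0.29
grasp_force: 43.9
```

{"fn": "drive_tool", "kwargs": {"deltas": [[0.8,0,0,0,0],[0.8,0,0,-0.2,0],[0.8,0,0,-0.4,0],[0.8,0,0,-0.6,0],[0.8,0,0,-0.8,0],[0.8,0,0,-1.0,0],[0.8,0,0,-1.2,0],[0.8,0,0,-1.3,0],[0.8,0,0,-1.3,0]]}}

```text
t: 5.23
eef_pos: [0.4612, -0.3169, 0.0595]
tcp_rot: [3.14, 0.0, 2.891]
force: [4.7, -1.8, -8.6]
grip_width: 0.287
grasp_force: 59.2
```

{"fn": "drive_tool", "kwargs": {"deltas": [[0.8,0,0,-0.1,0],[0.8,0,-0.2,-0.1,0],[0.8,0,-0.6,-0.1,0],[0.8,0,-1.1,-0.1,0],[0.8,0,-1.7,-0.1,0],[0.8,0,-2.3,-0.1,0],[0.8,0,-2.9,-0.1,0],[0.8,0,-3.4,-0.1,0],[0.8,0,-3.8,-0.1,0],[0.8,0,-4.1,-0.1,0],[0.8,0,-4.3,-0.1,0],[0.8,0,-4.3,-0.1,0]]}}

```text
t: 6.23
eef_pos: [0.4508, -0.3584, 0.0605]
tcp_rot: [3.14, 0.001, 2.891]
force: [6.6, -1.9, -8.5]
grip_width: 0.293
grasp_force: 59.3
```

{"fn": "drive_tool", "kwargs": {"deltas": [[0.8,-0.05,-0.1,0,0],[0.8,-0.05,-0.3,0,0],[0.8,-0.05,-0.3,0,0],[0.68,-0.05,-0.3,0,0],[0.67,-0.05,-0.3,0,0],[0.66,-0.05,-0.3,0,0],[0.66,-0.05,-0.3,0,0]]}}

```text
t: 6.82
eef_pos: [0.4502, -0.3627, 0.0621]
tcp_rot: [-3.141, 0.0, 2.891]
force: [-0.2, 0.4, 0.4]
grip_width: 0.34
grasp_force: 0.0
```

{"fn": "drive_tool", "kwargs": {"deltas": [[0.66,0,-0.1,0,0],[0.66,0,-0.2,0,0],[0.66,0,-0.3,0,0],[0.66,0,-0.4,0,0],[0.66,0,-0.4,0,0]]}}

```text
t: 7.23
eef_pos: [0.4491, -0.3664, 0.0617]
tcp_rot: [-3.141, 0.0, 2.891]
force: [0.8, 2.4, 0.7]
grip_width: 0.34
grasp_force: 0.8
```

{"fn": "drive_tool", "kwargs": {"deltas": [[0.66,0,-0.05,0,0],[0.66,0,-0.1,0,0],[0.66,0,-0.15,0,0],[0.66,0,-0.2,0,0],[0.66,0,-0.25,0,0],[0.66,0,-0.25,0,0]]}}

```text
t: 7.73
eef_pos: [0.4484, -0.3687, 0.0614]
tcp_rot: [-3.142, -0.0, 2.891]
force: [-0.1, 1.6, 0.0]
grip_width: 0.337
grasp_force: 0.5
```

{"fn": "drive_tool", "kwargs": {"deltas": [[0.66,0,-0.05,0,0],[0.66,0,-0.1,0,0],[0.66,0,-0.15,0,0],[0.66,0,-0.2,0,0],[0.66,0,-0.25,0,0],[0.66,0,-0.25,0,0]]}}

```text
t: 8.23
eef_pos: [0.4478, -0.3711, 0.0613]
tcp_rot: [3.142, -0.0, 2.891]
force: [-0.1, 0.7, -1.0]
grip_width: 0.34
grasp_force: 0.6
```

{"fn": "drive_tool", "kwargs": {"deltas": [[0.66,0,-0.05,0,0],[0.66,0,-0.1,0,0],[0.66,0,-0.15,0,0],[0.66,0,-0.2,0,0],[0.66,0,-0.25,0,0]]}}

```text
t: 8.65
eef_pos: [0.4473, -0.3735, 0.0615]
tcp_rot: [3.142, 0.0, 2.891]
force: [0.7, 1.8, -0.5]
grip_width: 0.338
grasp_force: 0.8
```

Run:
```python
from h import *
p,d=bot.grab_frame('scene'); print(bot.sense()['force']); save('s2.png',cv2.resize(p[190:310,240:440],(800,480),interpolation=cv2.INTER_CUBIC))
```

```text
[ 0.3338144   1.20218723 -0.88245956]
```

View pics/s2.png

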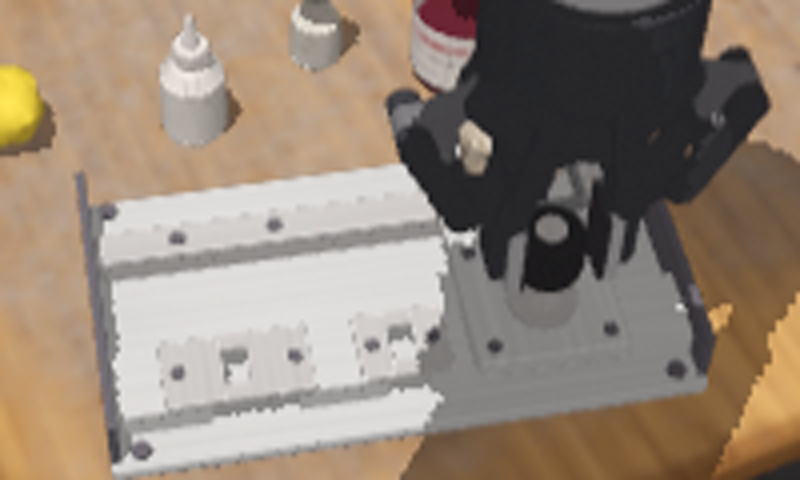

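The carriage has moved right and the middle slot is now visible at scene px (339,273). It sits about 55 mm from the target slot, so the hole should be close. Continuing gently.

{"fn": "drive_tool", "kwargs": {"deltas": [[0.66,0,-0.05,0,0],[0.66,0,-0.1,0,0],[0.66,0,-0.15,0,0],[0.66,0,-0.2,0,0]]}}

```text
t: 9.03
eef_pos: [0.4469, -0.3747, 0.0614]
tcp_rot: [3.14, -0.0, 2.891]
force: [1.3, 6.4, 2.8]
grip_width: 0.343
grasp_force: 2.9
```

{"fn": "drive_tool", "kwargs": {"deltas": [[0.66,0,-0.05,0,0],[0.66,0,-0.1,0,0],[0.66,0,-0.1,0,0]]}}

```text
t: 9.28
eef_pos: [0.4469, -0.3748, 0.0614]
tcp_rot: [3.139, -0.0, 2.891]
force: [1.8, 7.8, 3.4]
grip_width: 0.34
grasp_force: 3.8
```

Run:
```python
from h import *
c=bot.calibration('wrist'); p,d=bot.grab_frame('wrist'); print(bot.sense()['force']); save('w3.png',p); np.savez('w3.npz',p=p,d=d)
f=K(c);P=np.array(c['pose']); vs,us=np.mgrid[0:400,0:640]
pt=np.stack([(us-c['cx'])/f*d,-(vs-c['cy'])/f*d,-d],-1)@P[:3,:3].T+P[:3,3]
q=pt-np.array([.447,-.372,0]); m=(np.hypot(q[...,0],q[...,1])<.018)&(d>0)&(pt[...,2]<.11)
z=pt[m][:,2]; print(m.sum(),np.histogram(z,bins=np.arange(.03,.112,.004)))
t=m&(pt[...,2]>.066); print(np.argwhere(t).mean(0),pt[t].mean(0),np.percentile(pt[t][:,2],[10,50,90]))
```

```text
[1.95167627 8.31594571 3.23518146]
6087 (array([   0,  970,  449,  201,   52,    1,    0,   33,  177,  217,  225,
        258,  674, 1873,  101,  116,  123,  439,   85,   56]), array([0.03 , 0.034, 0.038, 0.042, 0.046, 0.05 , 0.054, 0.058, 0.062,
       0.066, 0.07 , 0.074, 0.078, 0.082, 0.086, 0.09 , 0.094, 0.098,
       0.102, 0.106, 0.11 ]))
[274.79433645 325.60547156] [ 0.44668105 -0.37092801  0.0840481 ] [0.07366069 0.08263503 0.09959436]
```

View pics/w3.png

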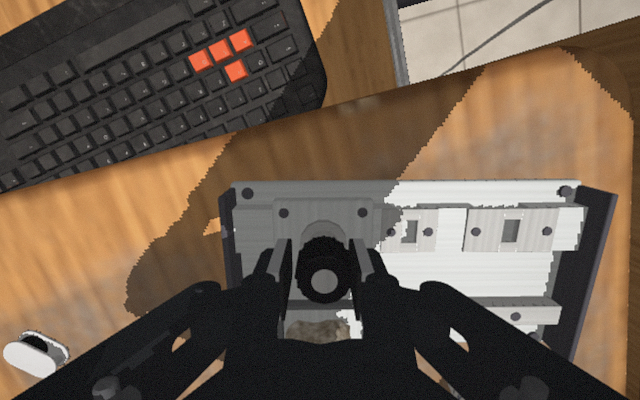

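The knob top is at z≈0.082–0.083 (it would be 0.092 if riding), and the carriage resists at 8 N, so the pin has dropped in. In the wrist picture the knob sits between the fingers at (325,275) and the rock is in its tray at (320,330). Next I'll back off, open and lift away.

{"fn": "drive_tool", "kwargs": {"deltas": [[0.66,0,0.2,0,0],[0.66,0,0.35,0,0],[0.55,0,0.35,0,0],[0.45,0,0.35,0,0],[0.35,0,0.35,0,0],[0.3,0,0.35,-1,0],[0.3,0,0.35,-3,0],[0.3,0,0.35,-6,0],[0.3,0,0.35,-9,0],[0.3,0,0.35,-12,0],[0.3,0,0.35,-14,0],[0.3,0,0.35,-14,0]]}}

```text
t: 10.33
eef_pos: [0.4494, -0.3757, 0.2085]
tcp_rot: [-3.135, 0.009, 2.891]
force: [1.3, -0.8, 1.1]
grip_width: 0.704
grasp_force: 0.0
```

Run:
```python
from h import *
s=bot.sense();print(s['t'],s['eef_pos'],s['force'])
c=bot.calibration('wrist'); p,d=bot.grab_frame('wrist'); save('w4.png',p)
f=K(c);P=np.array(c['pose']); vs,us=np.mgrid[0:400,0:640]
pt=np.stack([(us-c['cx'])/f*d,-(vs-c['cy'])/f*d,-d],-1)@P[:3,:3].T+P[:3,3]
q=pt-np.array([.447,-.372,0]); m=(np.hypot(q[...,0],q[...,1])<.018)&(d>0)&(pt[...,2]>.072)&(pt[...,2]<.11)
print(m.sum(),pt[m].min(0),pt[m].max(0),pt[m].mean(0))
```

```text
10.3333 [ 0.44942637 -0.37573678  0.20853422] [ 1.25564134 -0.81853391  1.12980979]
654 [ 0.43604622 -0.38647799  0.07238892] [ 0.46391614 -0.35901672  0.08484972] [ 0.44869131 -0.37217812  0.08185772]
```

View pics/w4.png

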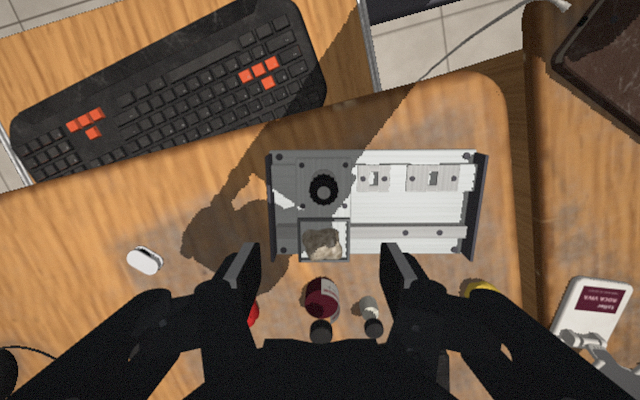

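The wrist picture shows the knob at (323,187) at exactly its starting "home" height (mean 0.0819 m both times). The carriage is 56 mm along at the target station, the rock is in its tray at (323,243), and the stain bottle and vial are standing. The gripper is clear, so I'm handing in.

```bash
python3 -c "
from station import bot
print(bot.finish_job())"
```

```text
the job is handed in; nothing more can be done
None
```

The job is handed in: the carriage is locked at the station beside the stain bottle (about 56 mm from the middle) with the pin fully home, the rock in its tray and the gripper clear, at about 10.4 s of the 38 s allowed.

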